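Stack a rebuilt air-cylinder piston onto its rod

ROBOT

A 6-joint arm with a two-finger parallel gripper is mounted at the origin on a cart in front of the work surface, level with it; the furniture and walls round the work are solid. World frame = base frame: x ahead of the robot, y to its left, z up, the work surface at z = 0. Lengths are in m, angles in rad, forces in N, time in s.
With the tool pointing down it reaches from about 0.25 to 0.85 m from the base axis. Payload 12.5 kg.
Tool frame: the origin (TCP) lies midway between the tips of the shut fingers; the grasp point (between the pads) lies 19 mm behind it; z points along the fingers, y is the line along which they close (so a half turn about z gives the same grasp; the last joint's range is limited). The gripper opens to 93 mm and grips with 3 to 60 N. Pads are 15 mm wide; open, the fingers measure 128 mm over their backs; the gripper's body (75 mm by 188 mm) begins 65 mm behind the grasp point.
Start: joints at [1.126, 0.351, 1.652, -0, 1.139, -0.085], TCP at [0.194, 0.515, 0.219] pointing down, gripper open.
Joint ranges: [-2.75, 2.75], [-0.79, 2.1], [0.01, 2.65], [-1.57, 4.71], [0.07, 3.14], [-2.87, 2.87]. Speed limits (rad/s): [2.22, 2.22, 2.79, 3.14, 3.14, 3.14].

INTERFACE

Orientations are given as a unit quaternion [x, y, z, w].
In Python, from workcell import arm, viewer, hand_in gives the robot as it stands.
- The arm moves only by the tool jog_arm, never from a script. Its argument "motion" is a list of rows, each a list of 7 numbers: the shift along the tool's x, y, z in mm, then the turn, a rotation vector about the tool's x, y, z in degrees, then the closure in counts, from 0 (fully open) to 255 (shut). In form: [[dx, dy, dz, wx, wy, wz, hand], ...]. A call has 1 to 12 rows; each row shifts and turns the commanded pose from where the row before left it, along the tool's axes as they then stand; what a row does not reach is not made up. A row lasts 1/10 s, in which the tool goes at most 50 mm and 8.59 degrees, less where a joint would pass 70% of its speed; a pose out of reach is approached as far as the arm can. A call is refused whole if a number of a shift passes 50 or a number of a turn 8.59, either way. A call with a gripper value outside its range is refused whole. The fingers move at their own pace and stop on an object; "grip_force" is the grip in N (left out, the last holds). Time passes only in rows, so rows that do not move let the fingers close. It gives the time, the measured TCP pose, the force, the opening and the grip force at its end, in the units of the state.
- arm.get_state(): the state, without advancing time (a new reading comes with each control period).
- viewer.grab_frame(name): name is "side" or "top"; returns a dict with "img" (480x640x3 uint8, red, green, blue), "range_z" (480x640 float32, m along the optical axis (not along the pixel's ray), 0 where there is no reading), "K" (3x3 intrinsics, pixels), "eye" and "orientation" of the camera in the world. Camera axes: x right, y down, z forward; pixel columns grow to the right and rows downward; lengths in m; the calibration is good to about 2 mm. A picture is of the moment at which its call begins.
- hand_in(): hands the job in; it is judged then, once.
The state is a dict: "t": time; "joints": joint angles; "joint_vel": joint speeds; "effort": joint torques, N m; "ee_pos": TCP position; "eef_rot": TCP orientation; "force": force on the tool from outside, world axes, zero at the start; "torque": the same for the moment, N m; "width": opening from 0.0 (shut) to 1.0 (fully open); "grasp_force": force on a finger pad.
Only numpy, scipy, OpenCV 4.12 (cv2) and the standard library are available. Lean on these libraries where they do the work, as an engineer would, in place of code of your own. Each camera call takes 0.05 s, during which the arm holds its last target. There are 200 camera calls.

TASK

Build up the air-cylinder piston on the rod that stands upright in the vice, from the shoulder of the rod upwards: first the long open cushion sleeve, then the piston half with the raised boss, then the white guide ring over that boss, then the flat piston half, and last the closed cushion nose over the pointed end of the rod. Every part lies right way up already; each must end fully home on the one below, square and let go. Do not knock over the green grease tin that stands behind the parts.

Things in the scene. Friction and masses are not known exactly. Their poses are not given: they have to be found in the camera images.
- shoulder (a point): Target: point on the axis of the 26 mm steel rod held upright in a blue vice fixed to the bench, at the height of its shoulder (68 mm up; jaws top 54 mm). Above it a 14 mm spigot rises 79 mm, its last 10 mm tapering to a 7 mm tip. z up; x away from the vice screw. The vice is 130 mm wide and reaches 70 mm from the axis to +x, 140 mm to -x (tommy bar, 57 mm high).
- front_sleeve: Front cushion sleeve: bright steel tube, 32 mm outside, 18 mm bore right through, 32 mm high, stands on end. Goes first, onto the shoulder. Origin: centre of the underside, z up.
- spigot_half: Piston half with boss: aluminium disc 58 mm across and 13 mm thick with a black lip seal round its edge, 18 mm bore; on top a raised round boss, 33 mm across tapering to 27 mm, 7 mm high (20 mm in all). Lies boss up. Goes second, onto the sleeve. Origin: centre of the underside, z up.
- guide_ring: Guide ring: plain white plastic ring, 62 mm outside, 38 mm inside, 10 mm high, lies flat. Goes third: drops over the boss and lies on the disc. Origin: centre of the underside, z up.
- flat_half: Flat piston half: aluminium disc 58 mm across and 13 mm thick with a black lip seal round its edge, 18 mm bore, flat top with two small pin holes and no boss. Goes fourth, onto the guide ring. Origin: centre of the underside, z up.
- rear_nose: Rear cushion nose: bright steel cap, 30 mm across, 26 mm high, closed and chamfered at the top, with an 18 mm hole 17 mm deep in its underside. Stands open end down. Goes last, over the rod's pointed end (which stands 11 mm proud of the flat half) and onto the flat half. Origin: centre of the underside, z up.
- grease_tin: Bystander: green tin of seal grease, 74 mm across, 54 mm high, stands loose behind the parts. Not to be knocked over. Origin: centre of the underside, z up. (Parts lie right, the vice stands left; between them is a fixed actuator, 210 mm high over its two screws; left of the vice a fixed red hose arches up to 0.4 m: keep clear.)
There are look-alikes about, which are no part of the job. Leave any blue look-alike of the flat_half alone. Leave any orange look-alike of the spigot_half alone.

How it is judged:
At the end, for the whole second after the job is handed in: All five parts are on the rod in order and at rest, undersides 0 (sleeve), 32 (boss half), 45 (ring), 55 (flat half) and 68 mm (nose) above the shoulder, each within 2.5 mm; centred on the rod within 4.5 mm (ring 6.5 mm) and tilted less than 0.07 rad; grease tin not knocked over (z of front_sleeve in the frame of shoulder between -0.0025 and 0.0025 m and horizontal distance between each of front_sleeve, spigot_half, flat_half, rear_nose and shoulder below 0.0045 m and angle between each of front_sleeve, spigot_half, guide_ring, flat_half, rear_nose's own z axis and vertical below 0.07 rad and linear speed of each of front_sleeve, spigot_half, guide_ring, flat_half, rear_nose below 0.02 m/s and z of spigot_half in the frame of shoulder between 0.0295 and 0.0345 m and z of guide_ring in the frame of shoulder between 0.0425 and 0.0475 m and horizontal distance between guide_ring and shoulder below 0.0065 m and z of flat_half in the frame of shoulder between 0.0525 and 0.0575 m and z of rear_nose in the frame of shoulder between 0.0655 and 0.0705 m); the robot touches nothing.
It fails at once if the grease tin is knocked over (angle between grease_tin's own z axis and vertical above 0.5 rad).
It also fails if it takes over 138 s, if anything falls off the work surface, if the arm or the gripper's body presses on something with over 40 N, if the wrist force passes 120 N, or if a joint passes its speed limit or range.

## Working session

There is one attempt and no reset: what is moved stays moved. The work goes in short steps, Python scripts to look and compute and a tool call to move; the robot and the scene stay as the last step left them, time stands still between calls to the robot, and variables do not carry over. Pictures are saved under pics/ and viewed, at most 14 in all, crops included, and the job is handed in when it is done.

Besides the shell and the picture viewer there is one more tool, called after "Call:" as name(argument=value, ...), one argument or row to a line, values as JSON. jog_arm: Moves the arm, as the interface text tells. Its arguments: {"type":"object","properties":{"motion":{"type":"array","items":{"type":"array","items":{"type":"number"}}},"grip_force":{"type":"number"}},"required":["motion"]}

```bash
mkdir -p pics
python3 - <<'E'
from workcell import arm, viewer
import cv2, numpy as np
s=arm.get_state(); print(s)
for n in ("side","top"):
    f=viewer.grab_frame(n); cv2.imwrite(f"pics/{n}0.png",f["img"][:,:,::-1]); np.savez(f"{n}0.npz",**f); print(n,f["K"].tolist(),f["eye"],f["orientation"])
E
```

```text
{'t': 0.0, 'joints': array([ 1.12640067e+00,  3.51264835e-01,  1.65242062e+00, -4.03237660e-05,
        1.13910172e+00, -8.46202051e-02]), 'joint_vel': array([ 0.00093867, -0.00162163, -0.0008303 , -0.00063196, -0.00130717,
       -0.00013743]), 'effort': array([ 4.66351248e-04, -4.97324395e+01, -2.85248834e+01,  6.99029840e-02,
        2.58234475e-02, -1.23400059e-04]), 'ee_pos': array([0.19348188, 0.51447455, 0.21808709]), 'eef_rot': array([ 1.78910770e-01,  9.83865122e-01, -5.81276049e-04, -1.38474336e-04]), 'force': array([-1.23835927, -0.20931426,  1.12249985]), 'torque': array([-0.02246987, -0.01828655,  0.02890834]), 'grasp_force': 0.0, 'width': 0.9987076780681364}
side [[603.7548911367957, 0.0, 315.66726845753215], [0.0, 603.7548911367957, 228.77393476619596], [0.0, 0.0, 1.0]] [-0.14344165 -1.08226148  0.66992269] [ 0.81791795 -0.24287227  0.1574478  -0.49722578]
top [[508.8746781800351, 0.0, 314.33484924953876], [0.0, 508.8746781800351, 241.75573607881245], [0.0, 0.0, 1.0]] [ 0.32273138 -0.06491386  1.34701793] [ 0.70871026 -0.70152793  0.05424278 -0.05143976]
```

View pics/top0.png

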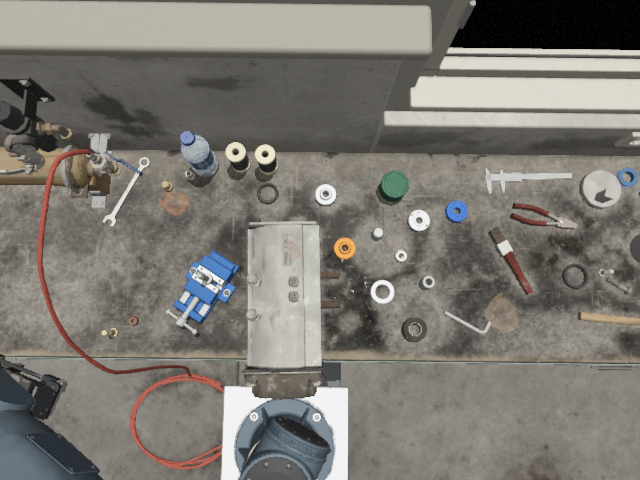

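View pics/side0.png

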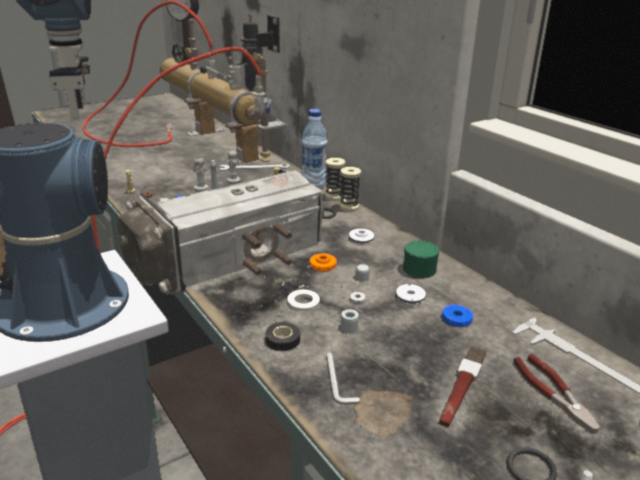

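The top view shows these candidates:
- Spigot half at (326,194), with the orange look-alike at (345,248).
- Flat half at (419,220), with the blue look-alike at (457,211).
- Nose at (378,233), sleeve at (428,283) and guide ring at (382,292).
- A small nut or washer at (401,256) and a black bearing at (414,330), neither part of the job.
- The tin at (395,186) and the vice rod near (205,278).

I'll confirm these in enlarged crops.

Run:
```python
import cv2
a=cv2.imread("pics/top0.png"); 
cv2.imwrite("pics/c1.png",cv2.resize(a[165:315,300:480],None,fx=4,fy=4,interpolation=cv2.INTER_CUBIC))
b=cv2.imread("pics/side0.png")
l=cv2.resize(a[240:335,165:245],None,fx=5,fy=5,interpolation=cv2.INTER_CUBIC)
r=cv2.resize(b[130:225,160:240],None,fx=5,fy=5,interpolation=cv2.INTER_CUBIC)
cv2.imwrite("pics/c2.png",cv2.hconcat([l,r]))
```

```text
(no output)
```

View pics/c1.png

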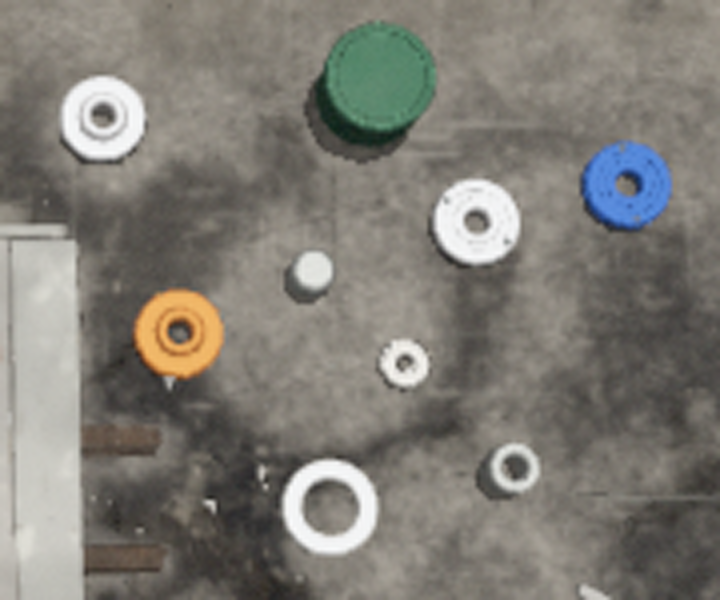

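View pics/c2.png

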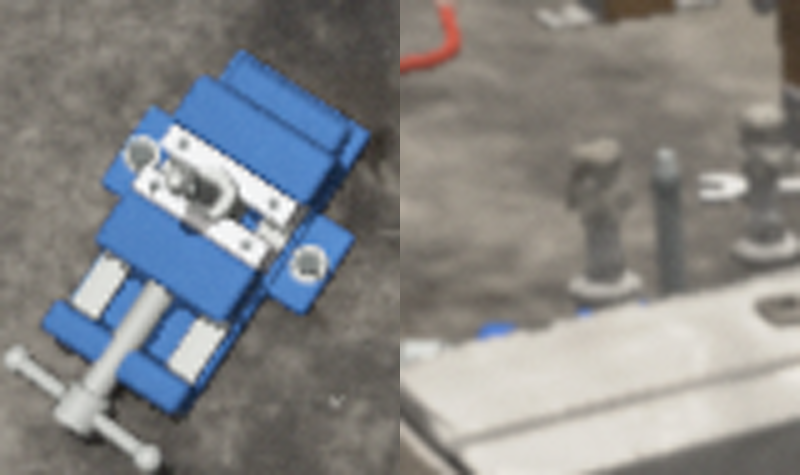

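```bash
cat > h.py <<'E'
import numpy as np, cv2
from scipy.spatial.transform import Rotation as R
def cloud(f):
    v,u=np.mgrid[0:480,0:640]; z=f["range_z"]; K=f["K"]
    p=np.stack([(u-K[0,2])/K[0,0]*z,(v-K[1,2])/K[1,1]*z,z],-1)
    return p@R.from_quat(f["orientation"]).as_matrix().T+f["eye"]
def ray(f,u,v,z):   # pixel -> world at height z
    K=f["K"]; d=R.from_quat(f["orientation"]).apply([(u-K[0,2])/K[0,0],(v-K[1,2])/K[1,1],1])
    return f["eye"]+d*(z-f["eye"][2])/d[2]
def proj(f,p):
    q=R.from_quat(f["orientation"]).inv().apply(np.asarray(p)-f["eye"]); return (f["K"]@(q/q[2]))[:2]
E
python3 - <<'E'
from h import *
f=dict(np.load("top0.npz")); P=cloud(f)
# bright/depth disc centroid: pixels above z threshold, nearest blob
for n,u,v,r,h,thr in [("sleeve",428,282,9,.032,.02),("spig",326,195,14,.013,.007),("boss",326,194,14,.020,.0165),("ring",382,292,15,.010,.005),("flat",419,220,14,.013,.007),("nose",378,233,9,.026,.018),("tin",395,186,18,.054,.045),("orange",345,248,15,.013,.007),("blue",457,211,14,.013,.007)]:
    W=P[v-r:v+r+1,u-r:u+r+1]; m=W[...,2]>thr; yy,xx=np.nonzero(m)
    c=cv2.minEnclosingCircle(np.stack([xx+u-r,yy+v-r],1).astype(np.float32)); q=W[m]
    print(n,m.sum(),np.median(q[:,2]).round(4),"px",(xx.mean()+u-r).round(1),(yy.mean()+v-r).round(1),"bbox mid",((q.max(0)+q.min(0))/2)[:2].round(4),"span",(q.max(0)-q.min(0))[:2].round(3),"ray",ray(f,(xx.min()+xx.max())/2+u-r,(yy.min()+yy.max())/2+v-r,h)[:2].round(4), ray(f,xx.mean()+u-r,yy.mean()+v-r,h)[:2].round(4))
W=P[262:296,190:226]
np.set_printoptions(linewidth=250)
print((W[...,2]*1000).astype(int))
print(ray(f,200.6,275.6,.147),ray(f,207,279,.068))
Q=P[:,240:330][200:380]; print("act",[Q[Q[...,2]>.08].min(0),Q[Q[...,2]>.08].max(0)])
E
```

```text
sleeve 98 0.0315 px 427.8 281.5 bbox mid [ 0.4203 -0.3649] span [0.029 0.031] ray [ 0.4201 -0.3641] [ 0.4202 -0.3636]
spig 331 0.0139 px 325.3 194.2 bbox mid [ 0.5026 -0.094 ] span [0.36  0.065] ray [ 0.6485 -0.094 ] [ 0.6535 -0.0974]
boss 95 0.019 px 325.8 193.3 bbox mid [ 0.5016 -0.0927] span [0.358 0.056] ray [ 0.6523 -0.0951] [ 0.6542 -0.0986]
ring 305 0.0103 px 382.4 291.4 bbox mid [ 0.378  -0.1767] span [0.11  0.224] ray [ 0.397  -0.2478] [ 0.3947 -0.2488]
flat 333 0.0134 px 418.5 220.1 bbox mid [ 0.5857 -0.3437] span [0.055 0.063] ray [ 0.5855 -0.3428] [ 0.5852 -0.3469]
nose 101 0.025 px 377.9 232.1 bbox mid [ 0.4436 -0.1576] span [0.242 0.185] ray [ 0.5483 -0.2353] [ 0.5493 -0.2365]
tin 627 0.0542 px 394.5 183.8 bbox mid [ 0.5177 -0.1891] span [0.39  0.248] ray [ 0.6659 -0.2746] [ 0.6732 -0.2773]
orange 346 0.0143 px 344.5 247.7 bbox mid [ 0.432  -0.1252] span [0.219 0.121] ray [ 0.5053 -0.1545] [ 0.5087 -0.1493]
blue 338 0.013 px 456.6 210.4 bbox mid [ 0.4854 -0.2759] span [0.325 0.422] ray [ 0.6126 -0.452 ] [ 0.6129 -0.4495]
[[-2 -1 -4 ... 32 33 34]
 [ 0  1  0 ... 35 31 33]
 [-1 -2 -1 ... 30 33 33]
 ...
 [24 23 55 ... 12 15 19]
 [18 11 15 ... 12  8 14]
 [12 13 11 ...  6 10 11]]
[0.42007145 0.19866872 0.147     ] [0.41809691 0.19959576 0.068     ]
act [array([ 0.18358907, -0.10667929,  0.08062696]), array([0.57647697, 0.096167  , 1.34701793])]
```

Run:
```python
from h import *
f=dict(np.load("top0.npz")); P=cloud(f); s=dict(np.load("side0.npz")); S=cloud(s)
print("tcp px",proj(f,[.1935,.5145,.218]),proj(s,[.1935,.5145,.218]))
for F,C in ((f,P),(s,S)):
    im=F["img"].astype(int); m=(im[...,0]>110)&(im[...,1]<75)&(im[...,2]<75)&(F["range_z"]>0)
    m[:,260:]=0; q=C[m]; q=q[(q[:,2]>.03)&(q[:,0]>0)]; 
    o=q[np.argsort(q[:,0])]; print("hose",o[::max(1,len(o)//14)].round(2).tolist())
for n,u,v,r,h,thr in [("sleeve",428,282,9,.032,.02),("spig",326,195,16,.013,.007),("boss",326,194,10,.020,.0165),("ring",382,292,16,.010,.004),("flat",419,220,16,.013,.006),("nose",378,233,10,.026,.016)]:
    W=P[v-r:v+r+1,u-r:u+r+1]; im=f["img"][v-r:v+r+1,u-r:u+r+1].astype(int)
    m=((W[...,2]>thr)&(W[...,2]<.05)).astype(np.uint8)
    cs,_=cv2.findContours(m,0,2); c=max(cs,key=cv2.contourArea); hull=cv2.convexHull(c); (a,b),rad=cv2.minEnclosingCircle(hull); M=cv2.moments(hull)
    print(n,"hull",ray(f,M["m10"]/M["m00"]+u-r,M["m01"]/M["m00"]+v-r,h)[:2].round(4),"mec",ray(f,a+u-r,b+v-r,h)[:2].round(4),"rad px",round(rad,1))
for (u,v) in [(200,276)]:
    print((P[266:292,194:220,2]*1000).astype(int).tolist())
# side ray at tip height
print("side tip",ray(s,213,160.4,.147))
for y in (.12,.1,.09,.08,-.06,-.08,-.1):
    pass
A=P[215:380,240:345].reshape(-1,3); A=A[(A[:,2]>.1)&(A[:,2]<.3)]; print("act",np.percentile(A,[.5,99.5],0))
```

```text
tcp px [ 42.09056492 376.48373245] [ 77.74094325 112.83941865]
hose [[0.2, 0.47, 0.03], [0.21, 0.47, 0.06], [0.23, 0.48, 0.1], [0.25, 0.5, 0.14], [0.28, 0.5, 0.17], [0.29, 0.5, 0.18], [0.31, 0.5, 0.2], [0.33, 0.5, 0.22], [0.36, 0.5, 0.26], [0.39, 0.5, 0.28], [0.44, 0.49, 0.3], [0.54, 0.47, 0.34], [0.61, 0.46, 0.36], [0.66, 0.43, 0.33], [0.67, 0.42, 0.31]]
hose [[0.24, 0.49, 0.11], [0.26, 0.49, 0.14], [0.29, 0.49, 0.18], [0.32, 0.5, 0.21], [0.35, 0.5, 0.24], [0.4, 0.5, 0.28], [0.44, 0.48, 0.31], [0.48, 0.49, 0.32], [0.52, 0.47, 0.33], [0.58, 0.96, 0.4], [0.62, 0.45, 0.35], [0.64, 0.82, 0.41], [0.66, 0.44, 0.33], [0.67, 0.42, 0.3], [0.68, 0.43, 0.29]]
sleeve hull [ 0.4202 -0.3639] mec [ 0.4201 -0.3636] rad px 6.3
spig hull [ 0.6534 -0.0977] mec [ 0.6532 -0.0976] rad px 10.7
boss hull [ 0.654  -0.0967] mec [ 0.6548 -0.0964] rad px 6.4
ring hull [ 0.3946 -0.2497] mec [ 0.394  -0.2517] rad px 13.3
flat hull [ 0.5858 -0.3462] mec [ 0.588  -0.3456] rad px 12.0
nose hull [ 0.5486 -0.2364] mec [ 0.5483 -0.2366] rad px 5.9
[[10, 12, 6, 10, 8, 55, 57, 56, 51, 51, 49, 55, 53, 53, 52, 52, 51, 48,
[... 2152 characters left out ...]
4, 53, 55, 52, 54, 55, 55, 25, 27, 24, 30], [50, 55, 52, 52, 49, 49, 52, 57, 51, 52, 53, 53, 55, 51, 53, 57, 52, 54, 51, 55, 48, 54, 57, 40, 21, 23], [54, 52, 55, 57, 58, 50, 54, 53, 54, 51, 52, 55, 52, 50, 52, 53, 54, 57, 53, 49, 52, 54, 52, 55, 51, 20], [59, 57, 49, 53, 52, 54, 53, 54, 56, 55, 50, 53, 57, 53, 49, 53, 54, 54, 51, 52, 53, 54, 54, 55, 54, 42], [54, 52, 55, 51, 56, 52, 53, 53, 50, 52, 48, 48, 54, 52, 53, 50, 51, 52, 51, 51, 49, 54, 53, 54, 52, 39], [54, 50, 48, 57, 52, 51, 55, 52, 52, 52, 56, 50, 48, 52, 54, 49, 54, 53, 46, 51, 53, 53, 52, 56, 39, 21]]
side tip [0.41876014 0.19613402 0.147     ]
act [[ 0.18491568 -0.08478758  0.1021871 ]
 [ 0.55492153  0.09216291  0.21049492]]
```

Crop c1 shows which part is which. The boss is visible at (103,118) and the flat disc with pin holes is at (476,222); neither is orange or blue. The closed cap is at (312,272), the tube at (515,468) and the ring at (330,507). The small washer at (404,363) is a decoy. Crop c2 shows the rod tip at (178,178). That puts the rod at about (0.4195, 0.1985).

I'll start by lifting clear of the hose and turning the closing line onto world x.

Call:
jog_arm(
  motion=[
    [0,0,-14,0,0,7.71,0],
    [0,0,-14,0,0,7.71,0],
    [0,0,-14,0,0,7.71,0],
    [0,0,-14,0,0,7.71,0],
    [0,0,-14,0,0,7.71,0],
    [0,0,-14,0,0,7.71,0],
    [0,0,-14,0,0,7.71,0],
    [0,0,-14,0,0,7.71,0],
    [0,0,-14,0,0,7.71,0],
    [-20,5,0,0,0,0,0],
    [-40,10,0,0,0,0,0],
    [-40,10,0,0,0,0,0],
  ],
  grip_force=25,
)

```text
t: 1.3
ee_pos: [0.2185, 0.4136, 0.344]
eef_rot: [0.707, 0.707, -0.0, 0.0]
force: [0.8, 0.4, 0.6]
width: 1.003
grasp_force: 0.0
```

Call:
jog_arm(
  motion=[
    [-39,10,0,0,0,0,0],
    [-39,10,0,0,0,0,0],
    [-39,10,0,0,0,0,0],
    [-39,10,0,0,0,0,0],
    [-39,10,0,0,0,0,0],
    [-39,10,0,0,0,0,0],
    [-39,10,0,0,0,0,0],
    [-39,10,0,0,0,0,0],
    [-39,10,0,0,0,0,0],
    [-39,10,0,0,0,0,0],
    [-39,10,0,0,0,0,0],
    [-39,10,0,0,0,0,0],
  ],
)

```text
t: 2.5
ee_pos: [0.3384, -0.055, 0.3446]
eef_rot: [0.707, 0.707, 0.0, 0.0]
force: [1.6, 1.0, 0.8]
width: 1.0
grasp_force: 0.0
```

Call:
jog_arm(
  motion=[
    [-39,10,0,0,0,0,0],
    [-39,10,0,0,0,0,0],
    [-39,10,10,0,0,0,0],
    [-39,10,20,0,0,0,0],
    [-39,10,30,0,0,0,0],
    [-39,10,40,0,0,0,0],
    [-39,10,40,0,0,0,0],
    [-36,11,40,0,0,0,0],
    [0,0,40,0,0,0,0],
    [0,0,30,0,0,0,0],
    [0,0,10,0,0,0,0],
    [0,0,0,0,0,0,0],
  ],
)

```text
t: 3.7
ee_pos: [0.4157, -0.3491, 0.0971]
eef_rot: [0.707, 0.707, 0.0, -0.001]
force: [-0.3, 0.6, -0.4]
width: 1.0
grasp_force: 0.0
```

Call:
jog_arm(
  motion=[
    [-14.7,4.5,0,0,0,0,0],
    [0,0,0,0,0,0,0],
    [0,0,20,0,0,0,0],
    [0,0,20,0,0,0,0],
    [0,0,20,0,0,0,0],
    [0,0,15,0,0,0,0],
    [0,0,10,0,0,0,0],
    [0,0,2,0,0,0,0],
    [0,0,0,0,0,0,255],
    [0,0,0,0,0,0,255],
    [0,0,0,0,0,0,255],
    [0,0,0,0,0,0,255],
  ],
)

```text
t: 4.9
ee_pos: [0.4208, -0.3645, 0.0113]
eef_rot: [0.707, 0.707, -0.0, 0.0]
force: [-0.8, -0.0, -0.4]
width: 0.705
grasp_force: 0.0
```

Call:
jog_arm(
  motion=[
    [0,0,0,0,0,0,255],
    [0,0,0,0,0,0,255],
    [0,0,0,0,0,0,255],
    [0,0,0,0,0,0,255],
  ],
)

```text
t: 5.3
ee_pos: [0.4207, -0.3643, 0.0109]
eef_rot: [0.707, 0.707, 0.0, 0.0]
force: [0.5, -1.1, -0.1]
width: 0.364
grasp_force: 0.4
```

Call:
jog_arm(
  motion=[
    [0,0,0,0,0,0,255],
    [0,0,0,0,0,0,255],
    [0,0,0,0,0,0,255],
    [0,0,-15,0,0,0,255],
    [0,0,-30,0,0,0,255],
    [0,0,-40,0,0,0,255],
    [0,0,-40,0,0,0,255],
    [0,0,-40,0,0,0,255],
    [0,0,-40,0,0,0,255],
    [0,0,-40,0,0,0,255],
    [0,0,-30,0,0,0,255],
    [0,0,0,0,0,0,255],
  ],
)

```text
t: 6.5
ee_pos: [0.4215, -0.365, 0.2911]
eef_rot: [0.707, 0.707, -0.0, 0.004]
force: [0.3, 0.7, -1.7]
width: 0.342
grasp_force: 25.0
```

Run:
```python
from workcell import arm, viewer
from h import *
f=viewer.grab_frame("side"); s=arm.get_state(); p=s["ee_pos"]; u,v=proj(f,p).astype(int); print(p,u,v,s["width"],s["grasp_force"],s["force"])
c=f["img"][v-60:v+40,u-60:u+60,::-1]; cv2.imwrite("pics/g1.png",cv2.resize(c,None,fx=5,fy=5,interpolation=cv2.INTER_CUBIC))
```

```text
[ 0.42082863 -0.364457    0.28822365] 356 183 0.3453049551747416 24.999711122363806 [ 0.93159367 -0.15827105 -1.50065911]
```

View pics/g1.png

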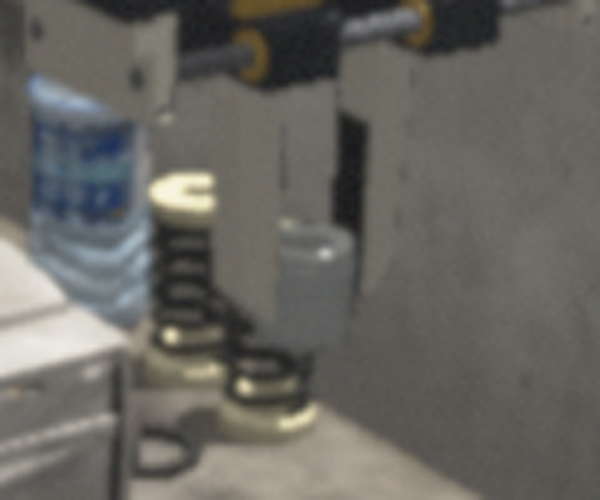

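Run:
```python
from h import *
f=dict(np.load("side0.npz")); r=R.from_quat(f["orientation"]).apply([1,0,0]); r[2]=0; r/=np.linalg.norm(r); print(r)
p=np.array([.4208,-.3645,.2882])
for h in (-.0095,.0225): print(h,[( (proj(f,p+[0,0,h]+k*.016*r)-[296,123])*5).round(0) for k in (-1,0,1)])
print(((proj(f,p+[0,.001,0]+.016*r)-proj(f,p+.016*r))*5).round(2))
```

```text
[ 0.83255352 -0.55394461  0.        ]
-0.0095 [array([251., 327.]), array([299., 328.]), array([348., 329.])]
0.0225 [array([254., 236.]), array([304., 237.]), array([354., 237.])]
[-1.88 -1.02]
```

Call:
jog_arm(
  motion=[
    [20,0,0,0,0,0,255],
    [35,0,0,0,0,0,255],
    [40,0,0,0,0,0,255],
    [40,0,0,0,0,0,255],
    [40,0,0,0,0,0,255],
    [40,0,0,0,0,0,255],
    [40,0,0,0,0,0,255],
    [40,0,0,0,0,0,255],
    [40,0,0,0,0,0,255],
    [40,0,0,0,0,0,255],
    [40,0,0,0,0,0,255],
    [40,0,0,0,0,0,255],
  ],
)

```text
t: 7.75
ee_pos: [0.4195, 0.0922, 0.2849]
eef_rot: [0.707, 0.707, -0.001, -0.001]
force: [1.2, -0.4, -1.4]
width: 0.345
grasp_force: 25.0
```

Call:
jog_arm(
  motion=[
    [40,0,0,0,0,0,255],
    [40,-1,0,0,0,0,255],
    [25,0,20,0,0,0,255],
    [3,0,30,0,0,0,255],
    [0,0,30,0,0,0,255],
    [0,0,20,0,0,0,255],
    [0,0,10,0,0,0,255],
    [0,0,0,0,0,0,255],
  ],
)

```text
t: 8.55
ee_pos: [0.4187, 0.1983, 0.1745]
eef_rot: [0.707, 0.707, -0.001, -0.001]
force: [-0.0, 0.0, -1.7]
width: 0.347
grasp_force: 25.0
```

Run:
```python
from workcell import arm, viewer
from h import *
s=arm.get_state(); p=s["ee_pos"]; print(p,s["force"])
o=[]
for n in ("side","top"):
    f=viewer.grab_frame(n); u,v=proj(f,[.4195,.1985,.15]).astype(int); print(n,u,v)
    o.append(cv2.resize(f["img"][v-50:v+50,u-40:u+40,::-1],None,fx=5,fy=5,interpolation=cv2.INTER_CUBIC))
cv2.imwrite("pics/v1.png",cv2.hconcat(o))
```

```text
[0.41868596 0.19833277 0.17454402] [-0.04651127  0.04081976 -1.65475155]
side 212 158
top 200 275
```

View pics/v1.png

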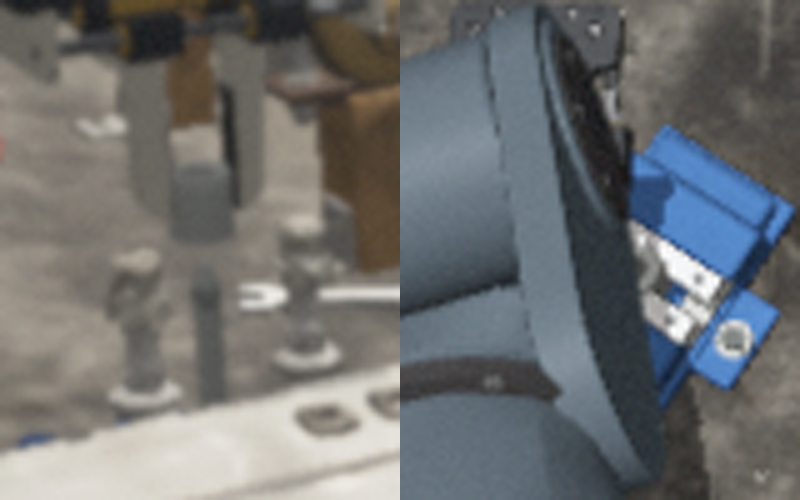

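The side crop shows the sleeve centred at (204,210), directly above the rod tip at (205,268). I'll descend in short steps.

Call:
jog_arm(
  motion=[
    [1,1,0,0,0,0,255],
    [0,0,8,0,0,0,255],
    [0,0,8,0,0,0,255],
    [0,0,6,0,0,0,255],
    [0,0,6,0,0,0,255],
    [0,0,0,0,0,0,255],
  ],
)

```text
t: 9.25
ee_pos: [0.4205, 0.1998, 0.147]
eef_rot: [0.707, 0.707, -0.0, -0.0]
force: [0.4, 2.4, -2.3]
width: 0.343
grasp_force: 25.0
```

Call:
jog_arm(
  motion=[
    [0,0,6,0,0,0,255],
    [0,0,6,0,0,0,255],
    [0,0,6,0,0,0,255],
    [0,0,0,0,0,0,255],
  ],
)

```text
t: 9.65
ee_pos: [0.4207, 0.2, 0.1291]
eef_rot: [0.707, 0.707, 0.0, -0.0]
force: [2.1, 5.4, -4.8]
width: 0.343
grasp_force: 25.0
```

Call:
jog_arm(
  motion=[
    [1.5,0.5,0,0,0,0,255],
    [0,0,0,0,0,0,255],
    [0,0,7,0,0,0,255],
    [0,0,7,0,0,0,255],
    [0,0,7,0,0,0,255],
    [0,0,7,0,0,0,255],
    [0,0,7,0,0,0,255],
    [0,0,7,0,0,0,255],
    [0,0,0,0,0,0,255],
  ],
)

```text
t: 10.55
ee_pos: [0.4207, 0.201, 0.0869]
eef_rot: [0.707, 0.707, -0.001, -0.0]
force: [-0.3, 0.1, -2.3]
width: 0.342
grasp_force: 25.0
```

Call:
jog_arm(
  motion=[
    [0,0,3,0,0,0,255],
    [0,0,3,0,0,0,255],
    [0,0,1.5,0,0,0,255],
    [0,0,0,0,0,0,255],
  ],
)

```text
t: 10.95
ee_pos: [0.4211, 0.2012, 0.0803]
eef_rot: [0.707, 0.707, -0.0, -0.0]
force: [0.4, -0.3, -1.1]
width: 0.345
grasp_force: 25.0
```

Call:
jog_arm(
  motion=[
    [0,0,1,0,0,0,255],
    [0,0,0,0,0,0,255],
  ],
)

```text
t: 11.15
ee_pos: [0.4212, 0.2013, 0.0794]
eef_rot: [0.707, 0.707, 0.0, 0.0]
force: [0.5, 0.1, -2.2]
width: 0.347
grasp_force: 25.0
```

Call:
jog_arm(
  motion=[
    [0,0,1,0,0,0,255],
    [0,0,1,0,0,0,255],
    [0,0,0,0,0,0,255],
  ],
)

```text
t: 11.45
ee_pos: [0.4214, 0.2013, 0.0786]
eef_rot: [0.707, 0.707, 0.0, 0.0]
force: [-6.4, -3.1, 20.0]
width: 0.346
grasp_force: 25.0
```

Call:
jog_arm(
  motion=[
    [0,0,-1,0,0,0,0],
    [0,0,0,0,0,0,0],
    [0,0,0,0,0,0,0],
    [0,0,0,0,0,0,0],
    [0,0,0,0,0,0,0],
    [0,0,0,0,0,0,0],
    [0,0,-10,0,0,0,0],
    [0,0,-25,0,0,0,0],
    [0,0,-40,0,0,0,0],
    [0,0,-40,0,0,0,0],
    [0,0,-40,0,0,0,0],
    [0,0,-25,0,0,0,0],
  ],
)

```text
t: 12.65
ee_pos: [0.4215, 0.2014, 0.2621]
eef_rot: [0.707, 0.707, 0.002, 0.001]
force: [1.2, 1.5, -0.3]
width: 1.0
grasp_force: 0.0
```

Call:
jog_arm(
  motion=[
    [0,0,-10,0,0,8.18,0],
    [0,0,-10,0,0,8.18,0],
    [0,0,-10,0,0,8.18,0],
    [0,0,-10,0,0,8.18,0],
    [0,0,0,0,0,8.18,0],
    [0,0,0,0,0,8.18,0],
    [0,0,0,0,0,8.18,0],
    [0,0,0,0,0,8.18,0],
    [0,0,0,0,0,8.18,0],
    [0,0,0,0,0,8.18,0],
    [0,0,0,0,0,8.18,0],
    [0,0,0,0,0,0,0],
  ],
)

```text
t: 13.85
ee_pos: [0.421, 0.2012, 0.299]
eef_rot: [1.0, -0.001, 0.0, -0.0]
force: [0.9, -1.0, -0.2]
width: 1.001
grasp_force: 0.0
```

Call:
jog_arm(
  motion=[
    [15,19,0,0,0,0,0],
    [23,30,0,0,0,0,0],
    [23,30,0,0,0,0,0],
    [23,30,0,0,0,0,0],
    [23,30,0,0,0,0,0],
    [23,30,0,0,0,0,0],
    [23,30,0,0,0,0,0],
    [23,30,0,0,0,0,0],
    [23,30,0,0,0,0,0],
    [23,30,0,0,0,0,0],
    [10,9,0,0,0,0,0],
    [0,0,0,0,0,0,0],
  ],
)

```text
t: 15.05
ee_pos: [0.6537, -0.098, 0.2979]
eef_rot: [1.0, 0.001, -0.0, -0.0]
force: [0.7, 0.7, 0.1]
width: 1.001
grasp_force: 0.0
```

Run:
```python
from workcell import arm, viewer
from h import *
s=arm.get_state(); p=s["ee_pos"]; print(p,s["force"],s["eef_rot"])
t=viewer.grab_frame("top"); S=viewer.grab_frame("side"); a=t["img"][225:325,150:250]
u,v=proj(S,[.42,.2,.1]).astype(int)
b=S["img"][v-50:v+50,u-30:u+30]; c=S["img"][205:265,330:390]
c=cv2.copyMakeBorder(c,0,40,0,0,cv2.BORDER_CONSTANT)
cv2.imwrite("pics/v2.png",cv2.resize(np.hstack([a,b,c])[:,:,::-1],None,fx=3.6,fy=3.6,interpolation=cv2.INTER_CUBIC))
```

```text
[ 0.65369494 -0.09804659  0.29791926] [0.6824604  0.67923667 0.06230481] [ 9.99999141e-01  1.27025873e-03 -3.21705714e-04 -8.15857896e-06]
```

View pics/v2.png

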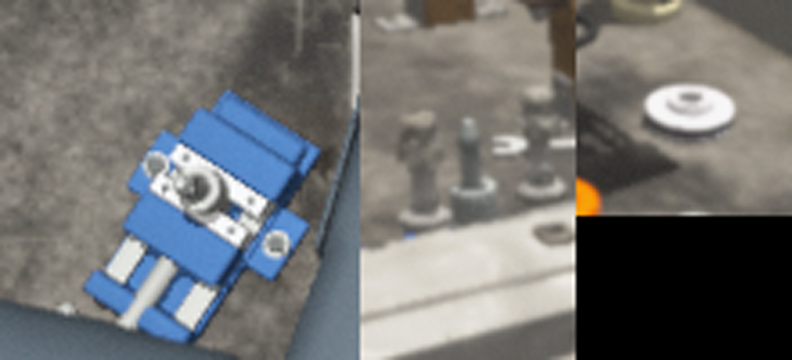

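The sleeve is home on the shoulder: the crop shows its collar at (473,195), square. Next I'll grasp the spigot half.

Call:
jog_arm(
  motion=[
    [0,0,20,0,0,0,0],
    [0,0,40,0,0,0,0],
    [0,0,40,0,0,0,0],
    [0,0,40,0,0,0,0],
    [0,0,40,0,0,0,0],
    [0,-1,40,0,0,0,0],
    [0,0,35,0,0,0,0],
    [0,0,20,0,0,0,0],
    [0,0,10,0,0,0,0],
    [0,0,5,0,0,0,0],
    [0,0,0,0,0,0,0],
  ],
)

```text
t: 16.25
ee_pos: [0.6535, -0.0954, 0.0091]
eef_rot: [1.0, 0.001, 0.0, 0.0]
force: [0.3, -0.2, 0.2]
width: 1.004
grasp_force: 0.0
```

Call:
jog_arm(
  motion=[
    [0,0,4,0,0,0,0],
    [0,0,0,0,0,0,255],
    [0,0,0,0,0,0,255],
    [0,0,0,0,0,0,255],
    [0,0,0,0,0,0,255],
    [0,0,0,0,0,0,255],
    [0,0,0,0,0,0,255],
    [0,0,0,0,0,0,255],
  ],
)

```text
t: 17.05
ee_pos: [0.6533, -0.0958, 0.0045]
eef_rot: [1.0, 0.0, 0.0, 0.0]
force: [-1.3, 0.2, 1.4]
width: 0.627
grasp_force: 25.0
```

Call:
jog_arm(
  motion=[
    [0,0,-10,0,0,0,255],
    [0,0,-30,0,0,0,255],
    [0,0,-40,0,0,0,255],
    [0,0,-40,0,0,0,255],
    [0,0,-40,0,0,0,255],
    [0,0,-40,0,0,0,255],
    [0,0,-40,0,0,0,255],
    [0,0,-30,0,0,0,255],
    [0,0,-20,0,0,0,255],
    [0,0,0,0,0,0,255],
  ],
)

```text
t: 18.05
ee_pos: [0.654, -0.0958, 0.298]
eef_rot: [1.0, 0.0, 0.003, 0.001]
force: [0.2, 0.3, -1.7]
width: 0.622
grasp_force: 25.0
```

Call:
jog_arm(
  motion=[
    [-15,-19,0,0,0,0,255],
    [-23,-30,0,0,0,0,255],
    [-23,-30,0,0,0,0,255],
    [-23,-30,0,0,0,0,255],
    [-23,-30,0,0,0,0,255],
    [-23,-30,0,0,0,0,255],
    [-23,-30,0,0,0,0,255],
    [-23,-30,0,0,0,0,255],
    [-23,-30,0,0,0,0,255],
    [-23,-30,0,0,0,0,255],
    [-10,-8,0,0,0,0,255],
    [0,0,0,0,0,0,255],
  ],
)

```text
t: 19.25
ee_pos: [0.4199, 0.2018, 0.2937]
eef_rot: [1.0, 0.001, -0.001, 0.0]
force: [-0.1, -0.1, -2.0]
width: 0.622
grasp_force: 25.0
```

Call:
jog_arm(
  motion=[
    [0,0,0,0,0,-8.18,255],
    [0,0,0,0,0,-8.18,255],
    [0,0,0,0,0,-8.18,255],
    [0,0,0,0,0,-8.18,255],
    [0,0,0,0,0,-8.18,255],
    [0,0,0,0,0,-8.18,255],
    [0,0,0,0,0,-8.18,255],
    [0,0,0,0,0,-8.18,255],
    [0,0,0,0,0,-8.18,255],
    [0,0,0,0,0,-8.18,255],
    [0,0,0,0,0,-8.18,255],
    [0,0,0,0,0,0,255],
  ],
)

```text
t: 20.45
ee_pos: [0.4217, 0.2002, 0.2938]
eef_rot: [0.707, 0.707, -0.0, -0.0]
force: [-0.3, -0.1, -1.0]
width: 0.622
grasp_force: 25.0
```

Call:
jog_arm(
  motion=[
    [1,-0.5,20,0,0,0,255],
    [0,0,35,0,0,0,255],
    [0,0,35,0,0,0,255],
    [0,0,25,0,0,0,255],
    [0,0,15,0,0,0,255],
    [0,0,0,0,0,0,255],
    [0,0,0,0,0,0,255],
  ],
)

```text
t: 21.15
ee_pos: [0.4211, 0.2019, 0.1646]
eef_rot: [0.708, 0.706, -0.0, 0.0]
force: [-0.3, -1.5, -1.2]
width: 0.623
grasp_force: 25.0
```

Run:
```python
from workcell import arm, viewer
from h import *
s=arm.get_state(); p=s["ee_pos"]; print(p,s["force"])
f=viewer.grab_frame("side"); u,v=212,158
cv2.imwrite("pics/v3.png",cv2.resize(f["img"][v-40:v+50,u-45:u+45,::-1],None,fx=6,fy=6,interpolation=cv2.INTER_CUBIC))
r=R.from_quat(f["orientation"]).apply([1,0,0]); r[2]=0; r/=np.linalg.norm(r)
print([((proj(f,p+[0,0,.002]+k*.029*r)-[u-45,v-40])*6).round(0) for k in (-1,0,1)], ((proj(f,[.421,.201,.147])-[u-45,v-40])*6).round(0))
```

```text
[0.42113449 0.20189126 0.16464131] [-0.30687036 -1.47972628 -1.24105429]
[array([200., 202.]), array([272., 203.]), array([344., 204.])] [276. 250.]
```

View pics/v3.png

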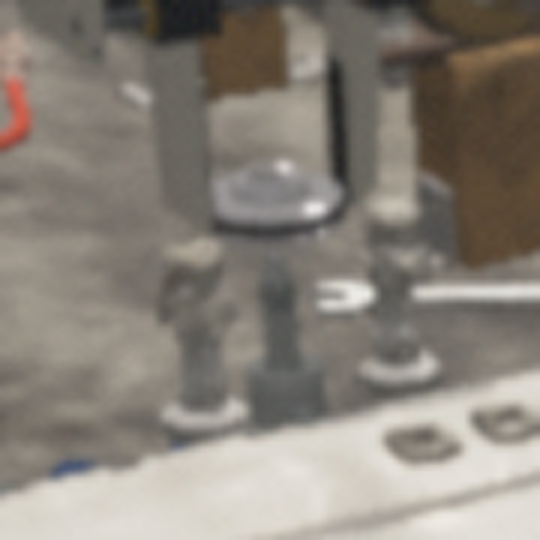

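Call:
jog_arm(
  motion=[
    [0,0,8,0,0,0,255],
    [0,0,6,0,0,0,255],
    [0,0,6,0,0,0,255],
    [0,0,6,0,0,0,255],
    [0,0,0,0,0,0,255],
  ],
)

```text
t: 21.7
ee_pos: [0.4203, 0.2021, 0.1375]
eef_rot: [0.707, 0.707, -0.001, -0.0]
force: [-0.9, -0.1, -1.7]
width: 0.625
grasp_force: 25.0
```

Call:
jog_arm(
  motion=[
    [0,0,6,0,0,0,255],
    [0,0,6,0,0,0,255],
    [0,0,0,0,0,0,255],
  ],
)

```text
t: 22.0
ee_pos: [0.4203, 0.2021, 0.1256]
eef_rot: [0.707, 0.707, -0.001, -0.0]
force: [-0.3, -0.6, -0.9]
width: 0.622
grasp_force: 25.0
```

Free all the way so far, so I'll carry on down to the sleeve.

Call:
jog_arm(
  motion=[
    [0,0,6,0,0,0,255],
    [0,0,6,0,0,0,255],
    [0,0,4,0,0,0,255],
    [0,0,2,0,0,0,255],
    [0,0,1,0,0,0,255],
    [0,0,0,0,0,0,255],
  ],
)

```text
t: 22.6
ee_pos: [0.4207, 0.2022, 0.1073]
eef_rot: [0.707, 0.707, -0.0, -0.0]
force: [0.6, -0.0, -1.2]
width: 0.623
grasp_force: 25.0
```

Call:
jog_arm(
  motion=[
    [0,0,1,0,0,0,255],
    [0,0,1,0,0,0,255],
    [0,0,0,0,0,0,255],
  ],
)

```text
t: 22.9
ee_pos: [0.4206, 0.2022, 0.1053]
eef_rot: [0.707, 0.707, -0.0, -0.0]
force: [-0.1, 0.4, -1.8]
width: 0.619
grasp_force: 25.0
```

Call:
jog_arm(
  motion=[
    [0,0,1,0,0,0,255],
    [0,0,1,0,0,0,255],
    [0,0,0,0,0,0,255],
  ],
)

```text
t: 23.2
ee_pos: [0.4209, 0.2023, 0.1042]
eef_rot: [0.707, 0.707, 0.0, 0.0]
force: [-3.8, -1.4, 12.7]
width: 0.625
grasp_force: 25.0
```

Call:
jog_arm(
  motion=[
    [0,0,-1,0,0,0,0],
    [0,0,0,0,0,0,0],
    [0,0,0,0,0,0,0],
    [0,0,0,0,0,0,0],
    [0,0,0,0,0,0,0],
    [0,0,-15,0,0,0,0],
    [0,0,-30,0,0,0,0],
    [0,0,-40,0,0,0,0],
    [0,0,-40,0,0,0,0],
    [0,0,-40,0,0,0,0],
    [-15,-2,-30,0,0,0,0],
    [-35,-2,0,0,0,0,0],
  ],
)

```text
t: 24.4
ee_pos: [0.418, 0.1531, 0.3031]
eef_rot: [0.706, 0.708, 0.003, 0.002]
force: [-0.0, -1.2, -0.5]
width: 0.999
grasp_force: 0.0
```

Call:
jog_arm(
  motion=[
    [-40,-2,0,0,0,0,0],
    [-40,-2,0,0,0,0,0],
    [-40,-2,0,0,0,0,0],
    [-40,-2,0,0,0,0,0],
    [-40,-2,0,0,0,0,0],
    [-40,-2,0,0,0,0,0],
    [-40,-2,0,0,0,0,0],
    [-40,-2,0,0,0,0,0],
    [-40,-2,0,0,0,0,0],
    [-40,-4,0,0,0,0,0],
    [0,0,0,0,0,0,0],
  ],
)

```text
t: 25.5
ee_pos: [0.394, -0.2512, 0.299]
eef_rot: [0.708, 0.706, -0.0, -0.0]
force: [0.2, 0.8, -0.6]
width: 0.997
grasp_force: 0.0
```

Run:
```python
from workcell import arm, viewer
from h import *
s=arm.get_state(); p=s["ee_pos"]; print(p,s["force"])
t=viewer.grab_frame("top"); S=viewer.grab_frame("side"); a=t["img"][225:325,150:250]
b=S["img"][110:210,170:260]
cv2.imwrite("pics/v4.png",cv2.resize(np.hstack([a,b])[:,:,::-1],None,fx=4,fy=4,interpolation=cv2.INTER_CUBIC))
```

```text
[ 0.39401077 -0.25115351  0.29896305] [ 0.18772848  0.84052951 -0.5810076 ]
```

View pics/v4.png

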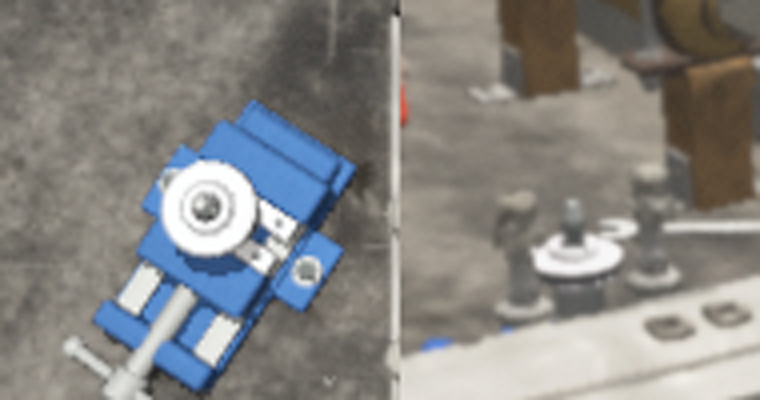

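The spigot half sits square on the sleeve: disc at (578,255) in the side crop, concentric with the rod in the top crop. Next is the guide ring.

Call:
jog_arm(
  motion=[
    [2,0.5,20,0,0,0,0],
    [0,0,40,0,0,0,0],
    [0,0,40,0,0,0,0],
    [0,0,40,0,0,0,0],
    [0,0,40,0,0,0,0],
    [0,0,40,0,0,0,0],
    [0,0,35,0,0,0,0],
    [0,0,20,0,0,0,0],
    [0,0,10,0,0,0,0],
    [0,0,5,0,0,0,0],
    [0,0,0,0,0,0,0],
  ],
)

```text
t: 26.7
ee_pos: [0.3955, -0.2455, 0.0097]
eef_rot: [0.707, 0.707, 0.0, 0.0]
force: [0.3, 0.4, 1.1]
width: 0.999
grasp_force: 0.0
```

Call:
jog_arm(
  motion=[
    [0,0,5,0,0,0,0],
    [0,0,0,0,0,0,0],
  ],
  grip_force=15,
)

```text
t: 26.9
ee_pos: [0.3954, -0.2459, 0.0047]
eef_rot: [0.707, 0.707, 0.0, 0.0]
force: [-0.2, 0.5, -0.1]
width: 1.0
grasp_force: 0.0
```

Call:
jog_arm(
  motion=[
    [-3,0,1.5,0,0,0,0],
    [0,0,0,0,0,0,0],
    [0,0,0,0,0,0,255],
    [0,0,0,0,0,0,255],
    [0,0,0,0,0,0,255],
    [0,0,0,0,0,0,255],
    [0,0,0,0,0,0,255],
    [0,0,0,0,0,0,255],
    [0,0,0,0,0,0,255],
  ],
)

```text
t: 27.8
ee_pos: [0.3952, -0.2488, 0.0029]
eef_rot: [0.707, 0.707, -0.0, -0.0]
force: [-0.3, 0.5, -0.4]
width: 0.66
grasp_force: 15.0
```

Call:
jog_arm(
  motion=[
    [0,0,-10,0,0,0,255],
    [0,0,-30,0,0,0,255],
    [0,0,-40,0,0,0,255],
    [0,0,-40,0,0,0,255],
    [0,0,-40,0,0,0,255],
    [0,0,-40,0,0,0,255],
    [0,0,-40,0,0,0,255],
    [0,0,-30,0,0,0,255],
    [0,0,-20,0,0,0,255],
    [0,0,0,0,0,0,255],
  ],
)

```text
t: 28.8
ee_pos: [0.3957, -0.2492, 0.2958]
eef_rot: [0.707, 0.707, 0.0, 0.002]
force: [0.0, -0.2, -1.1]
width: 0.663
grasp_force: 15.0
```

Call:
jog_arm(
  motion=[
    [20,1,0,0,0,0,255],
    [40,2,0,0,0,0,255],
    [40,2,0,0,0,0,255],
    [40,2,0,0,0,0,255],
    [40,2,0,0,0,0,255],
    [40,2,0,0,0,0,255],
    [40,2,0,0,0,0,255],
    [40,3,0,0,0,0,255],
    [40,3,0,0,0,0,255],
    [40,3,0,0,0,0,255],
    [40,3,0,0,0,0,255],
    [31,0.5,0,0,0,0,255],
  ],
)

```text
t: 30.0
ee_pos: [0.4199, 0.2041, 0.2918]
eef_rot: [0.707, 0.707, -0.001, -0.0]
force: [0.0, 0.7, -1.0]
width: 0.663
grasp_force: 15.0
```

Call:
jog_arm(
  motion=[
    [0,0,20,0,0,0,255],
    [0,0,35,0,0,0,255],
    [0,0,35,0,0,0,255],
    [0,0,25,0,0,0,255],
    [0,0,15,0,0,0,255],
    [0,0,0,0,0,0,255],
    [0,0,0,0,0,0,255],
  ],
)

```text
t: 30.7
ee_pos: [0.4204, 0.2021, 0.1628]
eef_rot: [0.707, 0.707, -0.0, -0.0]
force: [-0.1, -0.0, 0.1]
width: 0.662
grasp_force: 15.0
```

Run:
```python
from workcell import arm, viewer
from h import *
s=arm.get_state(); p=s["ee_pos"]; print(p,s["force"])
f=viewer.grab_frame("side"); u,v=212,158
cv2.imwrite("pics/v5.png",cv2.resize(f["img"][v-40:v+50,u-45:u+45,::-1],None,fx=6,fy=6,interpolation=cv2.INTER_CUBIC))
r=R.from_quat(f["orientation"]).apply([1,0,0]); r[2]=0; r/=np.linalg.norm(r)
print([((proj(f,p+[0,0,.002]+k*.031*r)-[u-45,v-40])*6).round(0) for k in (-1,0,1)])
```

```text
[0.42038721 0.20211966 0.16280911] [-0.10345522 -0.01823564  0.14004294]
[array([194., 206.]), array([271., 207.]), array([348., 209.])]
```

View pics/v5.png

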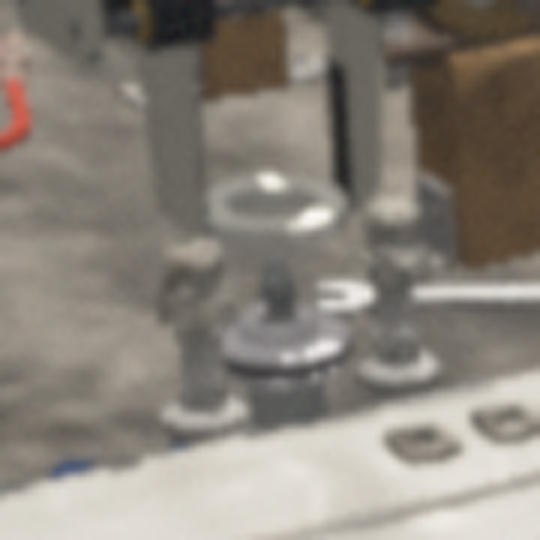

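The ring hangs at about (277,207), with the boss below at (284,325). The ring looks about 2 mm off to the left, so I'll shift it slightly and descend, watching the force.

Call:
jog_arm(
  motion=[
    [-1,1.5,8,0,0,0,255],
    [0,0,8,0,0,0,255],
    [0,0,8,0,0,0,255],
    [0,0,8,0,0,0,255],
    [0,0,5,0,0,0,255],
    [0,0,3,0,0,0,255],
    [0,0,0,0,0,0,255],
  ],
)

```text
t: 31.45
ee_pos: [0.422, 0.2012, 0.1225]
eef_rot: [0.707, 0.707, -0.0, -0.0]
force: [0.6, 0.6, -0.2]
width: 0.662
grasp_force: 15.0
```

Call:
jog_arm(
  motion=[
    [0,0,1.5,0,0,0,255],
    [0,0,1.5,0,0,0,255],
    [0,0,0,0,0,0,255],
  ],
)

```text
t: 31.75
ee_pos: [0.4222, 0.2012, 0.1198]
eef_rot: [0.707, 0.707, 0.0, 0.0]
force: [0.6, -0.4, -0.8]
width: 0.662
grasp_force: 15.0
```

Call:
jog_arm(
  motion=[
    [0,0,1,0,0,0,255],
    [0,0,1,0,0,0,255],
    [0,0,0,0,0,0,255],
  ],
)

```text
t: 32.05
ee_pos: [0.4221, 0.2012, 0.1178]
eef_rot: [0.707, 0.707, -0.0, -0.0]
force: [-0.6, 1.1, -0.2]
width: 0.662
grasp_force: 15.0
```

Call:
jog_arm(
  motion=[
    [0,0,1,0,0,0,255],
    [0,0,0.5,0,0,0,255],
    [0,0,0,0,0,0,255],
  ],
)

```text
t: 32.35
ee_pos: [0.4221, 0.2012, 0.1163]
eef_rot: [0.707, 0.707, -0.0, -0.0]
force: [-0.2, 0.9, -0.2]
width: 0.663
grasp_force: 15.0
```

Call:
jog_arm(
  motion=[
    [0,0,0.5,0,0,0,0],
    [0,0,0,0,0,0,0],
    [0,0,0,0,0,0,0],
    [0,0,0,0,0,0,0],
    [0,0,0,0,0,0,0],
    [0,0,-15,0,0,0,0],
    [0,0,-30,0,0,0,0],
    [0,0,-40,0,0,0,0],
    [0,0,-40,0,0,0,0],
    [0,0,-40,0,0,0,0],
    [-20,5,-20,0,0,0,0],
    [-35,10,0,0,0,0,0],
  ],
)

```text
t: 33.55
ee_pos: [0.438, 0.1468, 0.304]
eef_rot: [0.706, 0.708, 0.002, 0.001]
force: [0.4, -0.3, -0.1]
width: 1.0
grasp_force: 0.0
```

Call:
jog_arm(
  motion=[
    [-40,12,0,0,0,0,0],
    [-40,12,0,0,0,0,0],
    [-40,12,0,0,0,0,0],
    [-40,12,0,0,0,0,0],
    [-40,12,0,0,0,0,0],
    [-40,12,0,0,0,0,0],
    [-40,12,0,0,0,0,0],
    [-40,12,0,0,0,0,0],
    [-40,12,0,0,0,0,0],
    [-40,12,0,0,0,0,0],
    [-40,12,0,0,0,0,0],
    [-40,12,0,0,0,0,0],
  ],
)

```text
t: 34.75
ee_pos: [0.5813, -0.3355, 0.3007]
eef_rot: [0.707, 0.707, -0.0, -0.0]
force: [1.1, -0.6, 1.1]
width: 0.998
grasp_force: 0.0
```

Run:
```python
from workcell import arm, viewer
from h import *
s=arm.get_state(); p=s["ee_pos"]; print(p,s["force"])
t=viewer.grab_frame("top"); P=cloud(t)
W=P[250:300,180:230]; m=(W[...,2]>.116)&(W[...,2]<.135)&(np.hypot(W[...,0]-.421,W[...,1]-.201)<.04)&(np.hypot(W[...,0]-.421,W[...,1]-.201)>.02)
q=W[m]; A=np.c_[q[:,:2]-q[:,:2].mean(0),np.ones(len(q))]; print(len(q),(q.max(0)+q.min(0))/2,np.linalg.lstsq(A,q[:,2],rcond=None)[0])
S=viewer.grab_frame("side")
cv2.imwrite("pics/v6.png",cv2.resize(np.hstack([t["img"][225:325,150:250],S["img"][110:210,170:260]])[:,:,::-1],None,fx=4,fy=4,interpolation=cv2.INTER_CUBIC))
```

```text
[ 0.58130594 -0.33545982  0.30072055] [ 1.14929979 -0.57768831  1.13690434]
321 [0.42224064 0.20148007 0.12298393] [-0.00463552 -0.001359    0.1227537 ]
```

View pics/v6.png

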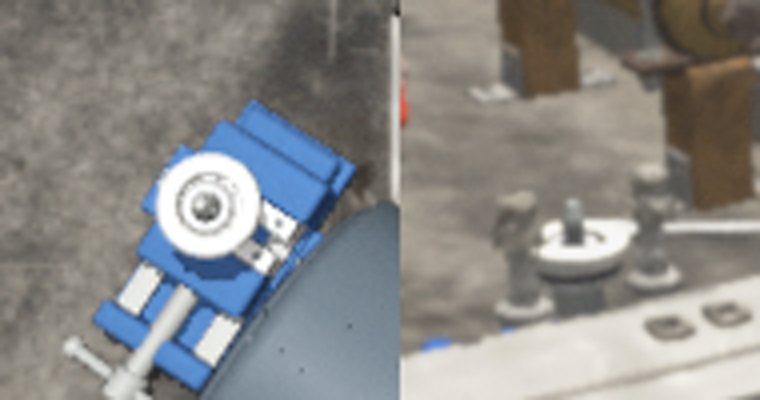

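The ring lies flat at z ≈ 0.123, around the boss. Next is the flat half, the aluminium one with two pin holes at c1 (476,222), not the blue disc.

Call:
jog_arm(
  motion=[
    [-10.5,4,20,0,0,0,0],
    [0,0,40,0,0,0,0],
    [0,0,40,0,0,0,0],
    [0,0,40,0,0,0,0],
    [0,0,40,0,0,0,0],
    [0,0,40,0,0,0,0],
    [0,0,35,0,0,0,0],
    [0,0,20,0,0,0,0],
    [0,0,10,0,0,0,0],
    [0,0,5,0,0,0,0],
    [0,0,0,0,0,0,0],
  ],
)

```text
t: 35.95
ee_pos: [0.5854, -0.3442, 0.0113]
eef_rot: [0.707, 0.707, 0.0, 0.0]
force: [0.4, 0.2, 0.1]
width: 1.0
grasp_force: 0.0
```

Call:
jog_arm(
  motion=[
    [-2,0,5,0,0,0,0],
    [0,0,3,0,0,0,0],
    [0,0,0,0,0,0,0],
    [0,0,0,0,0,0,255],
    [0,0,0,0,0,0,255],
    [0,0,0,0,0,0,255],
    [0,0,0,0,0,0,255],
    [0,0,0,0,0,0,255],
    [0,0,0,0,0,0,255],
    [0,0,0,0,0,0,255],
  ],
  grip_force=25,
)

```text
t: 36.95
ee_pos: [0.5852, -0.3463, 0.003]
eef_rot: [0.707, 0.707, 0.0, 0.0]
force: [-0.3, 0.5, 0.4]
width: 0.626
grasp_force: 25.0
```

Call:
jog_arm(
  motion=[
    [0,0,-10,0,0,0,255],
    [0,0,-30,0,0,0,255],
    [0,0,-40,0,0,0,255],
    [0,0,-40,0,0,0,255],
    [0,0,-40,0,0,0,255],
    [0,0,-40,0,0,0,255],
    [0,0,-40,0,0,0,255],
    [0,0,-30,0,0,0,255],
    [0,0,-20,0,0,0,255],
    [0,0,0,0,0,0,255],
  ],
)

```text
t: 37.95
ee_pos: [0.5856, -0.3467, 0.2965]
eef_rot: [0.707, 0.707, 0.0, 0.003]
force: [0.6, -1.2, -2.6]
width: 0.625
grasp_force: 25.0
```

Call:
jog_arm(
  motion=[
    [20,-6,0,0,0,0,255],
    [35,-11,0,0,0,0,255],
    [40,-12,0,0,0,0,255],
    [40,-12,0,0,0,0,255],
    [40,-12,0,0,0,0,255],
    [40,-12,0,0,0,0,255],
    [40,-12,0,0,0,0,255],
    [40,-12,0,0,0,0,255],
    [40,-12,0,0,0,0,255],
    [40,-12,0,0,0,0,255],
    [40,-12,0,0,0,0,255],
    [40,-12,0,0,0,0,255],
  ],
)

```text
t: 39.15
ee_pos: [0.4467, 0.1101, 0.2917]
eef_rot: [0.707, 0.707, -0.001, -0.001]
force: [0.7, 0.1, -2.4]
width: 0.623
grasp_force: 25.0
```

Call:
jog_arm(
  motion=[
    [40,-12,0,0,0,0,255],
    [40,-12,0,0,0,0,255],
    [12,-3.6,0,0,0,0,255],
    [0,0,20,0,0,0,255],
    [0,0,35,0,0,0,255],
    [0,0,35,0,0,0,255],
    [0,0,25,0,0,0,255],
    [0,0,10,0,0,0,255],
    [0,0,0,0,0,0,255],
    [0,0,0,0,0,0,255],
  ],
)

```text
t: 40.15
ee_pos: [0.4211, 0.2007, 0.1687]
eef_rot: [0.707, 0.707, 0.0, 0.0]
force: [-0.4, 0.3, -1.1]
width: 0.626
grasp_force: 25.0
```

Call:
jog_arm(
  motion=[
    [0,0,8,0,0,0,255],
    [0,0,8,0,0,0,255],
    [0,0,5,0,0,0,255],
    [0,0,0,0,0,0,255],
  ],
)

```text
t: 40.55
ee_pos: [0.4202, 0.2006, 0.1462]
eef_rot: [0.707, 0.707, -0.001, -0.0]
force: [-0.2, -0.5, -1.1]
width: 0.621
grasp_force: 25.0
```

Call:
jog_arm(
  motion=[
    [0,0,5,0,0,0,255],
    [0,0,5,0,0,0,255],
    [0,0,0,0,0,0,255],
  ],
)

```text
t: 40.85
ee_pos: [0.4203, 0.2006, 0.1362]
eef_rot: [0.707, 0.707, -0.0, -0.0]
force: [0.4, 0.7, -1.9]
width: 0.619
grasp_force: 25.0
```

Call:
jog_arm(
  motion=[
    [0,0,4,0,0,0,255],
    [0,0,3,0,0,0,255],
    [0,0,1.5,0,0,0,255],
    [0,0,0,0,0,0,255],
  ],
)

```text
t: 41.25
ee_pos: [0.4205, 0.2007, 0.1282]
eef_rot: [0.707, 0.707, -0.0, -0.0]
force: [-0.4, 0.4, -0.7]
width: 0.622
grasp_force: 25.0
```

Call:
jog_arm(
  motion=[
    [0,0,1,0,0,0,255],
    [0,0,0.7,0,0,0,255],
    [0,0,0,0,0,0,255],
  ],
)

```text
t: 41.55
ee_pos: [0.4206, 0.2007, 0.1266]
eef_rot: [0.707, 0.707, -0.0, -0.0]
force: [-0.3, -0.3, -1.9]
width: 0.622
grasp_force: 25.0
```

Call:
jog_arm(
  motion=[
    [0,0,0.8,0,0,0,255],
    [0,0,0,0,0,0,255],
  ],
)

```text
t: 41.75
ee_pos: [0.4206, 0.2008, 0.1259]
eef_rot: [0.707, 0.707, 0.0, 0.0]
force: [0.5, -0.7, -1.1]
width: 0.621
grasp_force: 25.0
```

Call:
jog_arm(
  motion=[
    [0,0,0.3,0,0,0,0],
    [0,0,0,0,0,0,0],
    [0,0,0,0,0,0,0],
    [0,0,0,0,0,0,0],
    [0,0,0,0,0,0,0],
    [0,0,-15,0,0,0,0],
    [0,0,-30,0,0,0,0],
    [0,0,-40,0,0,0,0],
    [0,0,-40,0,0,0,0],
    [0,0,-40,0,0,0,0],
    [-20,6,-10,0,0,0,0],
    [-35,10,0,0,0,0,0],
  ],
)

```text
t: 42.95
ee_pos: [0.4372, 0.1462, 0.3027]
eef_rot: [0.706, 0.708, 0.002, 0.001]
force: [0.6, -0.2, 0.6]
width: 1.002
grasp_force: 0.0
```

Call:
jog_arm(
  motion=[
    [-40,12,0,0,0,0,100],
    [-40,12,0,0,0,0,100],
    [-40,12,0,0,0,0,100],
    [-40,12,0,0,0,0,100],
    [-40,12,0,0,0,0,100],
    [-40,12,0,0,0,0,100],
    [-40,12,0,0,0,0,100],
    [-40,12,0,0,0,0,100],
    [-40,12,0,0,0,0,100],
    [-20,4,0,0,0,0,100],
    [0,0,0,0,0,0,100],
  ],
)

```text
t: 44.05
ee_pos: [0.5485, -0.2365, 0.2998]
eef_rot: [0.708, 0.706, -0.0, -0.0]
force: [-0.5, 0.5, -0.3]
width: 0.607
grasp_force: 0.0
```

Run:
```python
from workcell import arm, viewer
from h import *
s=arm.get_state(); p=s["ee_pos"]; print(p,s["force"],s["width"])
t=viewer.grab_frame("top"); P=cloud(t)
W=P[250:300,180:230]; m=(W[...,2]>.127)&(W[...,2]<.145)&(np.hypot(W[...,0]-.421,W[...,1]-.201)<.04)&(np.hypot(W[...,0]-.421,W[...,1]-.201)>.012)
q=W[m]; A=np.c_[q[:,:2]-q[:,:2].mean(0),np.ones(len(q))]; print(len(q),(q.max(0)+q.min(0))/2,np.linalg.lstsq(A,q[:,2],rcond=None)[0])
T=P[265:285,190:215]; q=T[(T[...,2]>.140)&(T[...,2]<.155)]; print("tip",np.median(q,0))
S=viewer.grab_frame("side")
cv2.imwrite("pics/v7.png",cv2.resize(np.hstack([t["img"][225:325,150:250],S["img"][110:210,170:260]])[:,:,::-1],None,fx=4,fy=4,interpolation=cv2.INTER_CUBIC))
```

```text
[ 0.54851922 -0.23654659  0.29980557] [-0.45414702  0.47094261 -0.32100985] 0.6072689882015506
392 [0.42192224 0.19853062 0.13472302] [-0.01413445  0.02858965  0.1351503 ]
tip [0.41963477 0.20216243 0.14169275]
```

View pics/v7.png

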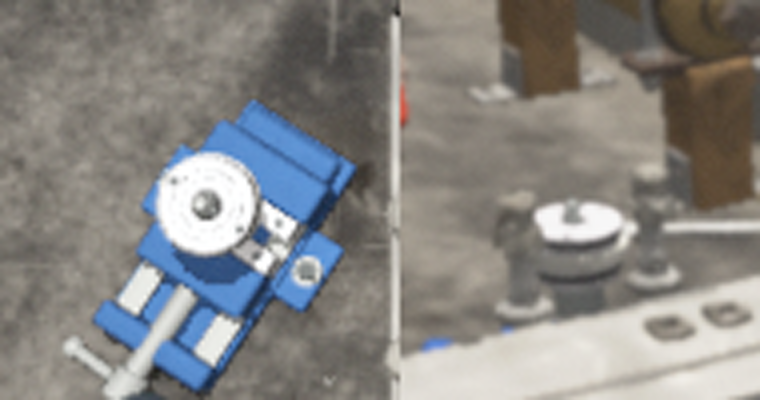

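The flat half is on: disc at (580,222) in the side crop. Now the nose.

Call:
jog_arm(
  motion=[
    [0,0,20,0,0,0,100],
    [0,0,40,0,0,0,100],
    [0,0,40,0,0,0,100],
    [0,0,40,0,0,0,100],
    [0,0,40,0,0,0,100],
    [0,0,40,0,0,0,100],
    [0,0,30,0,0,0,100],
    [0,0,15,0,0,0,100],
    [0,0,0,0,0,0,100],
  ],
)

```text
t: 45.05
ee_pos: [0.5479, -0.2331, 0.0344]
eef_rot: [0.707, 0.707, -0.0, -0.001]
force: [0.2, 0.4, 0.6]
width: 0.609
grasp_force: 0.0
```

Call:
jog_arm(
  motion=[
    [-3.3,0.5,5,0,0,0,100],
    [0,0,10,0,0,0,100],
    [0,0,10,0,0,0,100],
    [0,0,4,0,0,0,100],
    [0,0,0,0,0,0,100],
    [0,0,0,0,0,0,255],
    [0,0,0,0,0,0,255],
    [0,0,0,0,0,0,255],
    [0,0,0,0,0,0,255],
    [0,0,0,0,0,0,255],
    [0,0,0,0,0,0,255],
    [0,0,0,0,0,0,255],
  ],
)

```text
t: 46.25
ee_pos: [0.5492, -0.2377, 0.0068]
eef_rot: [0.707, 0.707, 0.0, 0.0]
force: [-0.1, 0.2, 3.5]
width: 0.318
grasp_force: 25.0
```

Call:
jog_arm(
  motion=[
    [0,0,-10,0,0,0,255],
    [0,0,-30,0,0,0,255],
    [0,0,-40,0,0,0,255],
    [0,0,-40,0,0,0,255],
    [0,0,-40,0,0,0,255],
    [0,0,-40,0,0,0,255],
    [0,0,-40,0,0,0,255],
    [0,0,-30,0,0,0,255],
    [0,0,-20,0,0,0,255],
    [0,0,0,0,0,0,255],
  ],
)

```text
t: 47.25
ee_pos: [0.5497, -0.2379, 0.2998]
eef_rot: [0.707, 0.707, 0.001, 0.002]
force: [0.8, 0.1, -0.5]
width: 0.321
grasp_force: 25.0
```

Call:
jog_arm(
  motion=[
    [20,-6,0,0,0,0,255],
    [35,-10,0,0,0,0,255],
    [40,-12,0,0,0,0,255],
    [40,-12,0,0,0,0,255],
    [40,-12,0,0,0,0,255],
    [40,-12,0,0,0,0,255],
    [40,-12,0,0,0,0,255],
    [40,-12,0,0,0,0,255],
    [40,-12,0,0,0,0,255],
    [40,-12,0,0,0,0,255],
    [40,-12,0,0,0,0,255],
    [22,-5,0,0,0,0,255],
  ],
)

```text
t: 48.45
ee_pos: [0.4183, 0.2015, 0.2954]
eef_rot: [0.707, 0.708, -0.001, -0.001]
force: [0.2, 0.4, -1.6]
width: 0.319
grasp_force: 25.0
```

Call:
jog_arm(
  motion=[
    [0,0,20,0,0,0,255],
    [0,0,35,0,0,0,255],
    [0,0,35,0,0,0,255],
    [0,0,25,0,0,0,255],
    [0,0,10,0,0,0,255],
    [0,0,0,0,0,0,255],
    [0,0,0,0,0,0,255],
  ],
)

```text
t: 49.15
ee_pos: [0.4204, 0.1995, 0.1723]
eef_rot: [0.707, 0.707, 0.0, 0.0]
force: [-0.2, 0.3, -0.6]
width: 0.319
grasp_force: 25.0
```

Run:
```python
from workcell import arm, viewer
from h import *
s=arm.get_state(); p=s["ee_pos"]; print(p,s["force"])
f=viewer.grab_frame("side"); u,v=212,158
cv2.imwrite("pics/v8.png",cv2.resize(f["img"][v-40:v+50,u-45:u+45,::-1],None,fx=6,fy=6,interpolation=cv2.INTER_CUBIC))
r=R.from_quat(f["orientation"]).apply([1,0,0]); r[2]=0; r/=np.linalg.norm(r)
print([((proj(f,p+[0,.0013,-.0068]+k*.015*r)-[u-45,v-40])*6).round(0) for k in (-1,0,1)])
```

```text
[0.42039963 0.19953058 0.17226927] [-0.15632503  0.26064018 -0.63897314]
[array([235., 206.]), array([272., 207.]), array([309., 207.])]
```

View pics/v8.png

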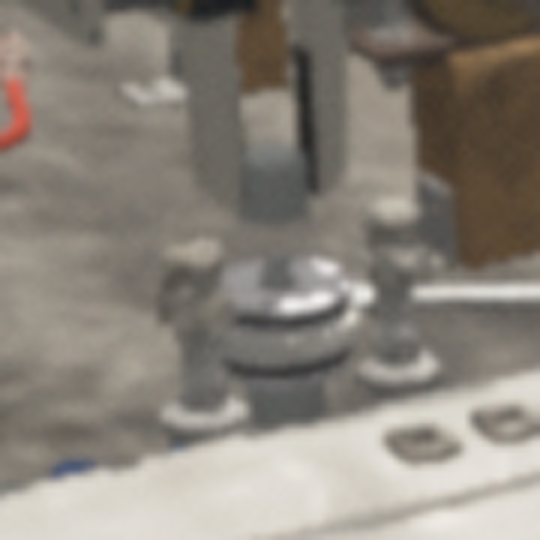

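The nose is at (274,190), above the rod tip at (278,265), within about 1 mm. I'll descend.

Call:
jog_arm(
  motion=[
    [0,0.6,7,0,0,0,255],
    [0,0,6,0,0,0,255],
    [0,0,3,0,0,0,255],
    [0,0,3,0,0,0,255],
    [0,0,2,0,0,0,255],
    [0,0,0,0,0,0,255],
  ],
)

```text
t: 49.8
ee_pos: [0.4206, 0.1994, 0.1503]
eef_rot: [0.707, 0.707, -0.0, -0.0]
force: [-0.5, -0.1, -0.5]
width: 0.319
grasp_force: 25.0
```

Call:
jog_arm(
  motion=[
    [0,0,2,0,0,0,255],
    [0,0,2,0,0,0,255],
    [0,0,2,0,0,0,255],
    [0,0,0,0,0,0,255],
  ],
)

```text
t: 50.2
ee_pos: [0.4206, 0.1994, 0.1443]
eef_rot: [0.707, 0.707, -0.0, -0.0]
force: [0.3, 1.1, -0.9]
width: 0.317
grasp_force: 25.0
```

Call:
jog_arm(
  motion=[
    [0,0,1,0,0,0,255],
    [0,0,0.7,0,0,0,255],
    [0,0,0,0,0,0,255],
  ],
)

```text
t: 50.5
ee_pos: [0.4207, 0.1994, 0.1428]
eef_rot: [0.707, 0.707, 0.0, 0.0]
force: [0.4, 0.1, -0.2]
width: 0.318
grasp_force: 25.0
```

Call:
jog_arm(
  motion=[
    [0,0,0.7,0,0,0,255],
    [0,0,0,0,0,0,255],
  ],
)

```text
t: 50.7
ee_pos: [0.421, 0.1995, 0.1427]
eef_rot: [0.707, 0.707, 0.0, 0.0]
force: [-1.0, -0.8, 6.0]
width: 0.319
grasp_force: 25.0
```

Contact at the expected height. I'll release, retreat and check.

Call:
jog_arm(
  motion=[
    [0,0,0,0,0,0,0],
    [0,0,0,0,0,0,0],
    [0,0,0,0,0,0,0],
    [0,0,0,0,0,0,0],
    [0,0,0,0,0,0,0],
    [0,0,0,0,0,0,0],
    [0,0,-15,0,0,0,0],
    [0,0,-30,0,0,0,0],
    [0,0,-40,0,0,0,0],
    [0,0,-40,0,0,0,0],
    [0,0,-40,0,0,0,0],
    [-20,0,0,0,0,0,0],
  ],
)

```text
t: 51.9
ee_pos: [0.4223, 0.1808, 0.312]
eef_rot: [0.707, 0.708, 0.004, 0.002]
force: [-0.1, 0.1, -1.2]
width: 1.001
grasp_force: 0.0
```

Call:
jog_arm(
  motion=[
    [-40,0,0,0,0,0,0],
    [-40,0,0,0,0,0,0],
    [-40,0,0,0,0,0,0],
    [-40,0,0,0,0,0,0],
    [-40,0,0,0,0,0,0],
    [-40,0,0,0,0,0,0],
    [-40,0,0,0,0,0,0],
    [-20,0,0,0,0,0,0],
    [0,0,0,0,0,0,0],
    [0,0,0,0,0,0,0],
    [0,0,0,0,0,0,0],
  ],
)

```text
t: 53.0
ee_pos: [0.4207, -0.1196, 0.3072]
eef_rot: [0.707, 0.707, 0.0, -0.0]
force: [0.4, -0.5, -0.1]
width: 0.999
grasp_force: 0.0
```

Run:
```python
from workcell import arm, viewer
from h import *
s=arm.get_state(); print(s["ee_pos"],s["force"],s["joint_vel"].round(3))
t=viewer.grab_frame("top"); P=cloud(t)
W=P[250:300,180:230]; d=np.hypot(W[...,0]-.421,W[...,1]-.2)
for n,lo,hi,r0,r1 in (("flat",.127,.145,.021,.027),("nose",.152,.17,0,.02)):
    q=W[(W[...,2]>lo)&(W[...,2]<hi)&(d>r0)&(d<r1)]; A=np.c_[q[:,:2]-q[:,:2].mean(0),np.ones(len(q))]; print(n,len(q),(q.max(0)+q.min(0))/2,np.linalg.lstsq(A,q[:,2],rcond=None)[0])
S=viewer.grab_frame("side")
cv2.imwrite("pics/v9.png",cv2.resize(np.hstack([t["img"][225:325,150:250],S["img"][110:210,170:260]])[:,:,::-1],None,fx=4,fy=4,interpolation=cv2.INTER_CUBIC))
```

```text
[ 0.42066734 -0.11964331  0.3071786 ] [ 0.4072072  -0.48710068 -0.09358092] [ 0.006 -0.002 -0.001 -0.    -0.001 -0.003]
flat 151 [0.42131023 0.20001851 0.1360395 ] [ 0.00506631 -0.01695393  0.13592847]
nose 131 [0.42037226 0.19974399 0.159889  ] [-0.00945931  0.03596757  0.1602146 ]
```

View pics/v9.png

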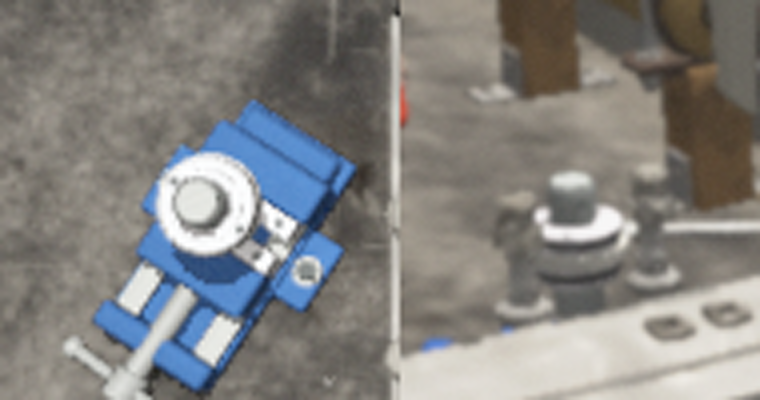

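The stack looks right: the flat half's top is at 0.136 m and the nose stands square at (572,197). Handing in.

```bash
python3 -c "
from workcell import hand_in; print(hand_in())"
```

```text
the job is handed in; nothing more can be done
None
```

All five parts are on the rod in order, released and looking square in the last camera check, the arm never went near the grease tin, and the job was handed in at about 53 s; the hand-in returned no verdict.

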